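# Level the card shelf with its quick-lift foot

### The job

An old red levelling foot was left standing on the tilted white card shelf: drop it into the black reject crate. Then stand the yellow spirit level on the shelf along its length and let go of it, turn the blue foot knob until the bubble sits still between the two black lines, and finally press the level firmly down on the shelf (about 10 N) with the bubble still between the lines. Finish while still pressing: do not let up at the end, and leave the other things on the table where they are.

Things in the scene. Friction and masses are not known exactly. Their poses are not given: they have to be found in the camera images.
- unit: Fixed frame of the small white card shelf, cards standing under its board. Origin on the table under its middle; y runs along the shelf (base 150 mm in x, 460 mm in y). The board is hinged at the +y end (200 mm from the origin, 82 mm high) and carried by the levelling foot at the -y end. It stands in front of the robot, yawed up to 0.2 rad.
- shelf_mid (a point): On the board's top surface (82 to 88 mm high), on its centre line, 140 mm from the hinge: a good place for the level's middle. y: along the board to the hinge, x: across, z: out of its top. Board flat, 150 mm in x; it ends 140 mm to +y and 284 mm to -y of here; 9 mm high lip on its far (+x) edge. At the start the -y (knob) end hangs low by 0.022 to 0.045 rad.
- knob_grip (a point): Grip point of the blue foot knob: on its vertical axis, 34 mm above the board, 240 mm from shelf_mid to -y. The knob is an upright bar 56 mm long and 14 mm wide, from 23 mm below this point to 17 mm above it, on a black hub (radius 14 mm, 10 mm high). At knob value 0 the bar lies along the frame's x: pinch it along the frame's y. The point's x is the bar's length.
- foot_knob (a joint): Turn of the foot knob, rad; 0 at the start, growing clockwise seen from above (-0.3 to 2.3). Clockwise raises the knob end of the board: 0.033 rad of tilt or 12.5 mm at the knob per rad, so the knob climbs as it turns. Stays where it is left; friction 0.22 N m. 0.6 to 1.4 rad are needed, differing from start to start.
- level: Yellow spirit level, 200 mm long (x), 24 mm wide (y), 45 mm high, 0.4 kg. Origin: centre of its underside. Starts upright on the table left or right of the shelf, length within 0.5 rad of world x. In its top middle a green vial (72 mm) with white bubble and two black lines; either side of it flat shoulders, centres 68 mm from the middle. May lie either way round on the shelf.
- bubble (a joint): Bubble's centre along the level's x, m, 0 in the middle. It floats to the higher end: 0.45 m per rad of tilt (15 mm per rad of knob), stops at +-0.024, settles in about 1.5 s. The bubble is 16 mm long and the lines 24 mm apart: between the lines means within +-4 mm.
- old_foot: Old red levelling foot to be rejected, standing on the board near the hinge end: red round pad (40 mm diameter, 8 mm high), steel stem 12 mm in diameter up to 56 mm height, and a red round nut of 22 mm diameter from 22 to 42 mm height. Origin in the centre of its underside; about 60 g.
- crate: Black open reject crate, fixed, 170 mm (x) by 140 mm (y), 85 mm high, walls 6 mm, slatted. Origin under its centre. At the left or right of the shelf, on the side opposite the level.
- spare_foot: Bystander: good grey levelling foot of the same shape, standing on the table near the robot.
- mug: Bystander: blue mug, 80 mm wide, 90 mm high. Origin under its centre.
- tape: Bystander: amber roll of tape lying flat, 90 mm wide, 24 mm high.
- card_bundle: Bystander: block of white cards, 130 x 80 x 45 mm, behind the shelf.
- stamp: Bystander: wooden rubber stamp, 50 x 30 mm, 65 mm high, at the right.
- glue: Bystander: white glue bottle with orange cap, 40 mm wide, 100 mm high.
There are look-alikes about, which are no part of the job. Leave any pink or turquoise look-alike of the old_foot alone. What is meant by the crate is not brown, and is the larger of those in its own colour.

How it is judged (in metres and radians):
On the way, in this order (a step that is already met when the one before it is completed fails the run):
1. the old foot lies in the crate, let go (x of old_foot in the frame of crate between -0.082 and 0.082 m and y of old_foot in the frame of crate between -0.067 and 0.067 m and z of old_foot in the frame of crate between 0 and 0.07 m and contact force between the fingers and old_foot below 0.3 N), for 0.2 s.
2. the level stands on the board along its length, let go (z of level in the frame of shelf_mid between -0.004 and 0.004 m and x of level in the frame of shelf_mid between -0.066 and 0.066 m and y of level in the frame of shelf_mid between -0.15 and 0.15 m and angle between the x axis of level and the y axis of shelf_mid, either way round below 0.2 rad and angle between level's own z axis and vertical below 0.1 rad and contact force between the fingers and level below 0.3 N), for 0.2 s.
3. the board is levelled with the knob and the bubble rests between the lines (z of level in the frame of shelf_mid between -0.004 and 0.004 m and x of level in the frame of shelf_mid between -0.066 and 0.066 m and y of level in the frame of shelf_mid between -0.15 and 0.15 m and angle between the x axis of level and the y axis of shelf_mid, either way round below 0.2 rad and angle between level's own z axis and vertical below 0.1 rad and value of joint bubble between -0.004 and 0.004 m and angle between shelf_mid's own z axis and vertical below 0.014 rad and value of joint foot_knob above 0.3 rad), for 0.3 s.
At the end, for the whole second after the job is handed in: The old foot lies in the crate; the level stands flat on the white board within about 11 degrees of its length; the bubble is within 4 mm of the middle (between the lines) and the board within 0.8 degrees of level by the turned knob; the robot is still pressing: 6 to 45 N between level and board (all of step 3 and x of old_foot in the frame of crate between -0.082 and 0.082 m and y of old_foot in the frame of crate between -0.067 and 0.067 m and z of old_foot in the frame of crate between 0 and 0.07 m and contact force between any of the fingers, the arm and level above 3 N and contact force between level and unit between 6 and 45 N); the arm keeps its last pose, push and grip.
It fails at once if a bystander is shoved or knocked over (moved more than 30 mm) (distance of any of spare_foot, mug, tape, card_bundle, stamp, glue from where it was at the start of the episode above 0.03 m).
It fails at once if the level is pressed brutally hard onto the shelf (contact force between level and unit above 90 N).
It also fails if it takes over 72 s, if anything falls off the work surface, if the arm or the gripper's body presses on something with over 40 N, if the wrist force passes 120 N, or if a joint passes its speed limit or range.

### The arm

A 6-joint arm with a two-finger parallel gripper is mounted at the origin on the work surface. World frame = base frame: x ahead of the robot, y to its left, z up, the work surface at z = 0. Lengths are in mm, angles in rad, forces in N, time in s.
With the tool pointing down it reaches from about 350 to 875 mm from the base axis. Payload 4.2 kg.
Tool frame: the origin (TCP) lies midway between the tips of the shut fingers; the grasp point (between the pads) lies 19 mm behind it; x points along the fingers, y is the direction in which the jaws open and shut, and the axes are right-handed (so a half turn about x gives the same grasp; the last joint's range is limited). The gripper opens to 87 mm and grips with 3 to 60 N. Pads are 19 mm wide; open, the fingers measure 117 mm over their backs; the gripper's body (75 mm by 190 mm) begins 51 mm behind the grasp point.
Start: joints at [1.397, 0.385, 0.008, 0, -1.194, -0.259], TCP at [262.1, 567.365, 198.75] pointing down, gripper open.
Joint ranges: [-3.14, 3.14], [-1.21, 2.06], [-1.07, 1.41], [-3.16, 2.05], [-2.99, -0.16], [-3.1, 3.1]. Speed limits (rad/s): [2.79, 2.79, 3.14, 3.14, 3.14, 3.14].

### API

Orientations are given as a unit quaternion [x, y, z, w].
In Python, from rig import r gives the robot as it stands.
- The arm moves only by the tool move_arm, never from a script. Its argument "commands" is a list of rows, each a list of 3 entries, a list of its own where there are three numbers: the closure in counts, from 0 (fully open) to 255 (shut), then the shift along the tool's x, y, z in mm, then the turn about the tool's x in rad. A call has exactly 8 rows; each row shifts and turns the commanded pose from where the row before left it, along the tool's axes as they then stand; what a row does not reach is not made up. A row lasts 1/12 s, in which the tool goes at most 41.7 mm and 7.16 degrees, less where a joint would pass 70% of its speed; a pose out of reach is approached as far as the arm can. A call is refused whole if a number of a shift passes 41.7 or a number of a turn 0.125, either way. A call with a gripper value outside its range is refused whole. The fingers move at their own pace and stop on an object; "force" is the grip in N (left out, the last holds). Time passes only in rows, so rows that do not move let the fingers close, or fill a call up. It gives the time, the measured TCP pose, the force and the opening at its end, in the units of the state.
- r.get_obs(): the state, without advancing time (a new reading comes with each control period).
- r.grab_frame(name): name is "scene" or "top" or "wrist"; returns the picture (384x512x3 uint8, red, green, blue); there is no depth.
- r.calibration(name): a dict with "intrinsics" (3x3 intrinsics, pixels), "dist" ([k1, k2, p1, p2, k3] as OpenCV has them; the pictures are not rectified), "R" (3x3) and "t" (3): a world point X has camera coordinates R X + t; the wrist camera has in their place "mount" (4x4, takes a point from camera to tool coordinates, whose origin is the TCP and whose axes are the tool frame's). Camera axes: x right, y down, z forward; pixel columns grow to the right and rows downward; lengths in mm; the calibration is good to about 2 mm. A picture is of the moment at which its call begins: read the wrist's pose just before it. calibration takes no time and is no camera call.
- r.hand_in(): hands the job in, once; it reports no verdict.
Trained networks look in the newest picture that a camera, given by its name, has taken for a name from the list of things; names that differ only in an ending like _2 or _b are one class to them, and where a whole thing is asked for, a point or a joint stands for the part that bears it (a point fixed in the world has none). Each returns a list of dicts, best first, with "conf" (0 to 1); they miss things now and then, are a little off and sometimes report something else, mostly with a low value. They report only what shows in the picture. A call takes as long as a camera call. They do not tell look-alikes from the thing itself.
- r.recognise(camera, thing): "point" ([row, column] in pixels, amid what is visible of it).
- r.trace(camera, thing): "mask" (384x512 bool, what is visible of it) and "point" ([row, column] in pixels, amid what is visible of it).
The state is a dict: "t": time; "q": joint angles; "joint_velocities": joint speeds; "joint_torque": joint torques, N m; "eef_pos": TCP position; "tcp_rot": TCP orientation; "wrist_force": force on the tool from outside, world axes, zero at the start; "torque": the same for the moment, N m; "width": finger opening in mm.
Only numpy, scipy, OpenCV 4.12 (cv2) and the standard library are available. Lean on these libraries where they do the work, as an engineer would, in place of code of your own. Each camera call takes 0.05 s, during which the arm holds its last target. There are 200 camera calls.

## Working session

There is one attempt and no reset: what is moved stays moved. The work goes in short steps, Python scripts to look and compute and a tool call to move; the robot and the scene stay as the last step left them, time stands still between calls to the robot, and variables do not carry over. Pictures are saved under pics/ and viewed, on a budget of 10 in all, crops included, one or two more only if the job needs it, and the job is handed in when it is done.

Besides the shell and the picture viewer there is one more tool, called after "Request:" as a command line: name --argument value ..., lists and objects as JSON in quotes. move_arm: Moves the arm, as the interface text tells. Its arguments: {"type":"object","properties":{"commands":{"type":"array","items":{"type":"array"}},"force":{"type":"number"}},"required":["commands"]}

```bash
ls; mkdir -p pics; python3 - <<'E'
from rig import r
import cv2,numpy as np
o=r.get_obs();print({k:np.round(v,3).tolist() for k,v in o.items()})
a=r.grab_frame("scene");b=r.grab_frame("top")
for n,i in(("scene",a),("top",b)):
    cv2.imwrite(f"pics/{n}0.png",cv2.cvtColor(i,cv2.COLOR_RGB2BGR))
    c=r.calibration(n);print(n,np.round(c["intrinsics"],1).tolist(),c["dist"],np.round(-np.array(c["R"]).T@c["t"],0))
w=r.calibration("wrist");print(w)
E
```

```text
pics
{'t': 0.0, 'q': [1.397, 0.386, 0.007, -0.001, -1.194, -0.259], 'joint_velocities': [0.001, -0.0, -0.002, -0.0, -0.0, 0.001], 'joint_torque': [0.002, -39.066, 18.74, 4.22, 0.011, -0.0], 'eef_pos': [261.818, 566.767, 197.665], 'tcp_rot': [-0.69, 0.153, 0.691, 0.151], 'wrist_force': [-0.421, -0.794, 0.05], 'torque': [0.034, 0.029, 0.006], 'width': 87.125}
scene [[398.2, 0.0, 254.6], [0.0, 398.2, 193.2], [0.0, 0.0, 1.0]] [0.03345035 0.         0.         0.         0.        ] [1253. -474.  838.]
top [[419.1, 0.0, 256.1], [0.0, 419.1, 196.3], [0.0, 0.0, 1.0]] [0.03906599 0.         0.         0.         0.        ] [ 387.   93. 1359.]
{'intrinsics': array([[285.50487858,   0.        , 255.00494558],
       [  0.        , 285.50487858, 191.17549464],
       [  0.        ,   0.        ,   1.        ]]), 'dist': array([0.00565419, 0.        , 0.        , 0.        , 0.        ]), 'mount': array([[ 2.32208683e-04, -2.80437388e-01,  9.59872292e-01,
        -1.85666904e+02],
       [ 9.99999947e-01, -1.52011001e-04, -2.86327922e-04,
        -8.43712949e-01],
       [ 2.26208203e-04,  9.59872308e-01,  2.80437338e-01,
        -7.60769620e+01],
       [ 0.00000000e+00,  0.00000000e+00,  0.00000000e+00,
         1.00000000e+00]])}
```

View pics/scene0.png

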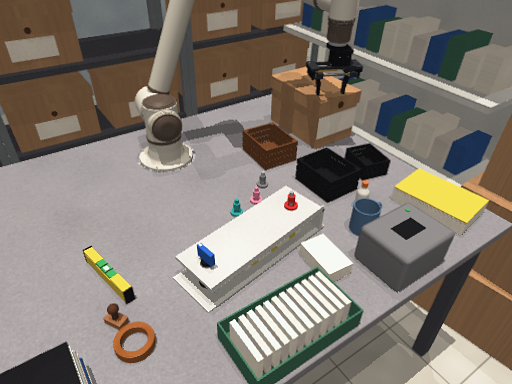

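View pics/top0.png

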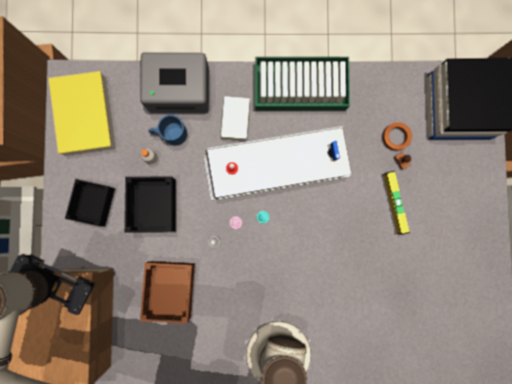

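The top view shows the shelf around (278,162) with the red foot at (232,168) and the blue knob at (335,150). The large black crate is at (150,205) and the level at (398,202). The pink and turquoise feet at (236,222) and (263,217) are look-alikes, and the gripper is above a carton at the left. Next I'll measure these.

```bash
cat > h.py <<'E'
from rig import r
import cv2,numpy as np
from scipy.spatial.transform import Rotation as Ro
def cam(n,o=None):
    c=r.calibration(n);K=np.array(c["intrinsics"]);d=np.array(c["dist"])
    if n!="wrist": R=np.array(c["R"]);t=np.array(c["t"])
    else:
        M=np.eye(4);M[:3,:3]=Ro.from_quat(o["tcp_rot"]).as_matrix();M[:3,3]=o["eef_pos"]
        W=np.linalg.inv(M@np.array(c["mount"]));R=W[:3,:3];t=W[:3,3]
    return K,d,R,t
def w(n,px,z,o=None):
    """px: (N,2) col,row -> world points on height z"""
    K,d,R,t=cam(n,o)
    u=cv2.undistortPoints(np.array(px,float).reshape(-1,1,2),K,d)[:,0]
    ray=np.c_[u,np.ones(len(u))]@R;c=-R.T@t
    return c+ray*((z-c[2])/ray[:,2])[:,None]
def pj(n,X,o=None):
    K,d,R,t=cam(n,o)
    return cv2.projectPoints(np.array(X,float).reshape(-1,1,3),cv2.Rodrigues(R)[0],t,K,d)[0][:,0]
def blob(m):
    k,l,s,c=cv2.connectedComponentsWithStats(m.astype(np.uint8));i=1+np.argmax(s[1:,4]);return l==i,c[i],s[i,4]
def rect(m):
    y,x=np.nonzero(m);return cv2.minAreaRect(np.c_[x,y].astype(np.float32))
E
python3 - <<'E'
from h import *
r.grab_frame("top")
for n,z in(("old_foot",115),("level",45),("crate",85),("unit",80),("knob_grip",115)):
    for q in r.trace("top",n)[:4]:
        m,c,s=blob(q["mask"]);b=cv2.boxPoints(rect(m))
        print(n,round(q["conf"],2),np.round(q["point"]),s,"cent",w("top",[c],z)[0,:2].round(),"box",w("top",b,z)[:,:2].round().tolist())
E
```

```text
old_foot 0.56 [223. 235.] 95 cent [410. 133.] box [[411.0, 155.0], [432.0, 134.0], [410.0, 112.0], [389.0, 133.0]]
old_foot 0.44 [214. 262.] 117 cent [427.  51.] box [[420.0, 73.0], [450.0, 58.0], [434.0, 27.0], [405.0, 42.0]]
level 0.76 [204. 396.] 759 cent [ 470. -368.] box [[563.0, -325.0], [573.0, -366.0], [379.0, -407.0], [369.0, -367.0]]
crate 0.96 [292. 169.] 3142 cent [206. 338.] box [[122.0, 419.0], [300.0, 415.0], [291.0, 256.0], [113.0, 263.0]]
crate 0.95 [203.  90.] 1696 cent [471. 573.] box [[424.0, 645.0], [548.0, 619.0], [517.0, 498.0], [393.0, 526.0]]
crate 0.77 [205. 152.] 2919 cent [466. 392.] box [[553.0, 471.0], [553.0, 312.0], [380.0, 310.0], [381.0, 468.0]]
crate 0.29 [148. 334.] 152 cent [ 628. -171.] box [[657.0, -155.0], [657.0, -186.0], [601.0, -185.0], [601.0, -154.0]]
unit 0.66 [162. 281.] 7014 cent [593.   5.] box [[636.0, 234.0], [711.0, -198.0], [552.0, -221.0], [479.0, 207.0]]
knob_grip 0.51 [153. 334.] 172 cent [ 624. -164.] box [[654.0, -149.0], [654.0, -179.0], [596.0, -178.0], [596.0, -148.0]]
```

```bash
python3 - <<'E'
from h import *
o=r.get_obs();print(Ro.from_quat(o["tcp_rot"]).as_matrix().round(3).tolist())
im=r.grab_frame("top");hsv=cv2.cvtColor(im,cv2.COLOR_RGB2HSV);H,S,V=cv2.split(hsv)
y0=slice(0,384)
def box(m,a,b,c,d):
    z=np.zeros(m.shape,bool);z[a:b,c:d]=m[a:b,c:d];return z
red=box(((H<6)|(H>174))&(S>150)&(V>80),150,185,215,250)
m,c,s=blob(red);print("red",s,c,w("top",[c],115)[0].round(),w("top",[c],95)[0].round(),rect(m))
yel=box((H>18)&(H<36)&(S>120)|((H>36)&(H<90)&(S>80)),160,245,370,420)
m,c,s=blob(yel);R=rect(m);b=cv2.boxPoints(R);print("level",s,w("top",[c],40)[0].round(),w("top",b,45)[:,:2].round().tolist())
blu=box((H>100)&(H<130)&(S>120),135,170,320,350)
m,c,s=blob(blu);b=cv2.boxPoints(rect(m));print("knob",s,w("top",[c],115)[0].round(),w("top",b,118)[:,:2].round().tolist())
wh=box((S<40)&(V>170),110,210,195,360)
m,c,s=blob(wh);b=cv2.boxPoints(rect(m));print("board",s,w("top",[c],86)[0].round(),w("top",b,86)[:,:2].round().tolist())
E
```

```text
[[-0.0, -0.419, -0.908], [-0.0, -0.908, 0.419], [-1.0, 0.0, -0.0]]
red 62 [231.75806452 169.25806452] [569. 144. 115.] [572. 145.  95.] ((231.5, 168.5), (9.0, 9.0), 90.0)
level 674 [ 471. -371.   40.] [[563.0, -331.0], [572.0, -367.0], [380.0, -407.0], [372.0, -371.0]]
knob 95 [ 627. -163.  115.] [[653.0, -155.0], [653.0, -173.0], [598.0, -172.0], [598.0, -154.0]]
board 6677 [598.   2.  86.] [[643.0, 222.0], [712.0, -200.0], [550.0, -223.0], [482.0, 196.0]]
```

Request:
move_arm --commands '[[0, [-20, 10, -18], 0], [0, [-20, 16, -29], 0], [0, [0, 16, -29], 0], [0, [0, 16, -29], 0], [0, [0, 16, -29], 0], [0, [0, 16, -29], 0], [0, [0, 16, -29], 0], [0, [0, 16, -29], 0]]' --force 25

```text
t: 1.12
eef_pos: [412.2, 362.5, 239.0]
tcp_rot: [0.691, -0.152, -0.691, -0.152]
wrist_force: [0.6, 0.9, -0.3]
width: 86.8
```

Request:
move_arm --commands '[[0, [0, 16, -29], 0], [0, [0, 16, -29], 0], [0, [0, 16, -29], 0], [0, [0, 16, -29], 0], [0, [0, 16, -29], 0], [0, [0, 18, -32], 0], [0, [0, 18, -32], 0], [0, [0, 16, -29], 0]]'

```text
t: 1.78
eef_pos: [573.2, 142.4, 239.0]
tcp_rot: [0.691, -0.152, -0.69, -0.152]
wrist_force: [0.4, 0.2, 0.3]
width: 87.3
```

```bash
python3 - <<'E'
from h import *
o=r.get_obs();print(o["t"],o["eef_pos"],o["q"],o["wrist_force"])
im=r.grab_frame("wrist");cv2.imwrite("pics/w1.png",cv2.cvtColor(im,cv2.COLOR_RGB2BGR))
H,S,V=cv2.split(cv2.cvtColor(im,cv2.COLOR_RGB2HSV))
m,c,s=blob(((H<5)|(H>175))&(S>150)&(V>70));print(s,c,rect(m),w("wrist",[c],115,o).round(1),w("wrist",[c],95,o).round(1))
for X in((571,144,89),(571,144,145)):print(pj("wrist",[X],o))
E
```

```text
1.7833 [573.16456758 142.41992909 238.97552662] [ 5.17597731e-01  3.00915130e-01 -1.46208891e-02  1.08266282e-04
 -1.25483609e+00  6.20024275e-01] [0.41090591 0.20221998 0.32336894]
632 [253.6693038  170.13924051] ((253.5, 172.0), (30.0, 31.0), 90.0) [[583.2 140.5 115. ]] [[579.3 142.4  95. ]]
[[255.38012013 175.80186131]]
[[255.42107083 188.374256  ]]
```

View pics/w1.png

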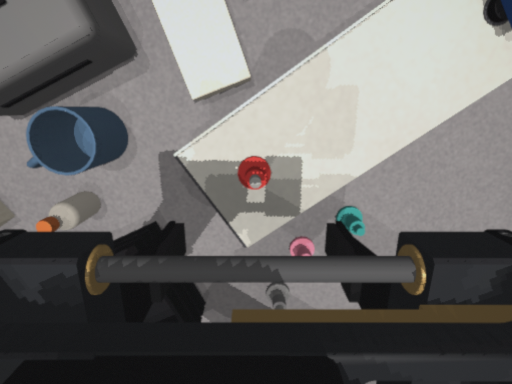

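The wrist view shows the red pad at (254,172) and its stem top at (255,183), so the foot is near (575,142). I'll descend and grasp.

Request:
move_arm --commands '[[0, [20, 0, -2], 0], [0, [22, 0, 0], 0], [0, [22, 0, 0], 0], [0, [20, 0, 0], 0], [0, [20, 0, 0], 0], [0, [17, 0, 0], 0], [0, [10, 0, 0], 0], [0, [5, 0, 0], 0]]' --force 25

```text
t: 2.5
eef_pos: [573.3, 143.1, 101.2]
tcp_rot: [-0.69, 0.152, 0.691, 0.151]
wrist_force: [-0.7, 0.5, 0.1]
width: 86.7
```

Request:
move_arm --commands '[[230, [0, 0, 0], 0], [230, [0, 0, 0], 0], [230, [0, 0, 0], 0], [230, [0, 0, 0], 0], [230, [0, 0, 0], 0], [230, [0, 0, 0], 0], [230, [0, 0, 0], 0], [230, [0, 0, 0], 0]]'

```text
t: 3.17
eef_pos: [574.1, 143.4, 102.9]
tcp_rot: [0.691, -0.152, -0.691, -0.152]
wrist_force: [0.7, 0.2, 0.1]
width: 41.6
```

Request:
move_arm --commands '[[230, [0, 0, 0], 0], [230, [0, 0, 0], 0], [230, [0, 0, 0], 0], [230, [0, 0, 0], 0], [230, [0, 0, 0], 0], [230, [0, 0, 0], 0], [230, [0, 0, 0], 0], [230, [0, 0, 0], 0]]'

```text
t: 3.83
eef_pos: [574.0, 143.3, 102.7]
tcp_rot: [-0.691, 0.152, 0.691, 0.152]
wrist_force: [0.4, 0.5, -0.6]
width: 19.2
```

Request:
move_arm --commands '[[230, [-10, 0, 0], 0], [230, [-20, 0, 0], 0], [230, [-25, 0, 0], 0], [230, [-25, 0, 0], 0], [230, [-20, 0, 0], 0], [230, [-5, -8, 8], 0], [230, [0, -20, 22], 0], [230, [0, -22, 25], 0]]'

```text
t: 4.5
eef_pos: [544.8, 212.2, 208.0]
tcp_rot: [0.69, -0.153, -0.69, -0.153]
wrist_force: [0.3, 0.3, -1.4]
width: 18.7
```

```bash
python3 - <<'E'
from h import *
o=r.get_obs();print(o["t"],o["eef_pos"],o["width"],o["wrist_force"])
im=r.grab_frame("wrist");cv2.imwrite("pics/w2.png",cv2.cvtColor(im,cv2.COLOR_RGB2BGR))
E
```

```text
4.5 [544.7678193  212.19069258 208.0410124 ] 18.6648286302906 [ 0.31709608  0.33342604 -1.35522368]
```

View pics/w2.png

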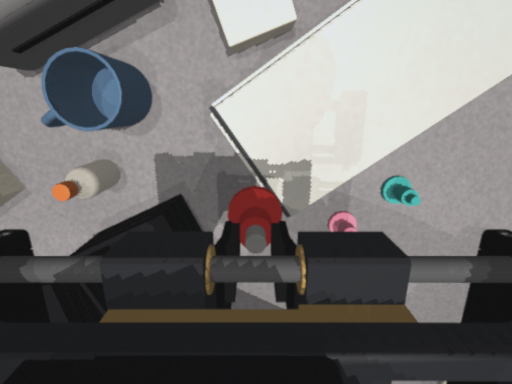

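The foot is held, with the red pad at (255,210) between the fingers. Next I'll take it to the crate.

Request:
move_arm --commands '[[230, [0, -21.5, 24.5], 0], [230, [0, -21.5, 24.5], 0], [230, [0, -21.5, 24.5], 0], [230, [0, -21.5, 24.5], 0], [230, [0, -21.5, 24.5], 0], [230, [0, -21.5, 24.5], 0], [230, [5, 0, 0], 0], [230, [15, 0, 0], 0]]'

```text
t: 5.22
eef_pos: [465.3, 393.7, 189.0]
tcp_rot: [0.692, -0.149, -0.69, -0.152]
wrist_force: [-0.2, -0.2, -0.8]
width: 18.8
```

Request:
move_arm --commands '[[230, [25, 0, 0], 0], [230, [25, 0, 0], 0], [230, [25, 0, 0], 0], [230, [25, 0, 0], 0], [230, [22, 0, 0], 0], [230, [12, 0, 0], 0], [230, [6, 0, 0], 0], [150, [0, 0, 0], 0]]'

```text
t: 5.88
eef_pos: [464.7, 389.6, 45.8]
tcp_rot: [-0.69, 0.153, 0.691, 0.151]
wrist_force: [-0.6, 0.8, -0.9]
width: 21.3
```

Request:
move_arm --commands '[[130, [0, 0, 0], 0], [130, [0, 0, 0], 0], [130, [0, 0, 0], 0], [130, [0, 0, 0], 0], [130, [0, 0, 0], 0], [130, [0, 0, 0], 0], [130, [0, 0, 0], 0], [130, [-10, 0, 0], 0]]'

```text
t: 6.55
eef_pos: [464.7, 389.4, 56.2]
tcp_rot: [-0.69, 0.153, 0.691, 0.151]
wrist_force: [0.1, -0.4, -0.4]
width: 42.8
```

Request:
move_arm --commands '[[130, [-25, 0, 0], 0], [130, [-30, 0, 0], 0], [100, [-30, 0, 0], -0.106], [60, [-30, 0, 0], -0.106], [0, [-30, 0, 0], -0.106], [0, [-25, 0, 0], -0.106], [0, [-10, 0, 0], -0.106], [0, [0, 0, 0], -0.106]]'

```text
t: 7.22
eef_pos: [467.1, 391.8, 242.9]
tcp_rot: [0.706, 0.076, -0.701, 0.072]
wrist_force: [-0.4, -0.5, 0.1]
width: 74.7
```

Request:
move_arm --commands '[[0, [0, 30, 6], 0], [0, [0, 37, 7], 0], [0, [0, 37, 7], 0], [0, [0, 37, 7], 0], [0, [0, 37, 7], 0], [0, [0, 37, 7], 0], [0, [0, 37, 7], 0], [0, [0, 37, 7], 0]]'

```text
t: 7.88
eef_pos: [469.8, 94.7, 238.8]
tcp_rot: [0.704, 0.072, -0.703, 0.072]
wrist_force: [0.9, -0.4, 0.5]
width: 86.8
```

Request:
move_arm --commands '[[0, [0, 37, 7.5], 0], [0, [0, 37, 7.5], 0], [0, [0, 37, 7.5], 0], [0, [0, 37, 7.5], 0], [0, [0, 37, 7.5], 0], [0, [0, 37, 7.5], 0], [0, [0, 37, 7.5], 0], [0, [0, 37, 7.5], 0]]'

```text
t: 8.55
eef_pos: [470.7, -207.4, 238.9]
tcp_rot: [0.704, 0.072, -0.703, 0.072]
wrist_force: [0.9, -0.1, -0.6]
width: 87.6
```

Request:
move_arm --commands '[[0, [0, 37, 7.5], 0], [0, [0, 37, 7.5], 0], [0, [0, 37, 7.5], 0], [0, [0, 30, 7.5], 0], [0, [0, 20, 5], 0], [0, [0, 0, 0], 0], [0, [0, 0, 0], 0], [0, [0, 0, 0], 0]]'

```text
t: 9.22
eef_pos: [469.2, -369.9, 238.1]
tcp_rot: [0.704, 0.072, -0.703, 0.072]
wrist_force: [0.1, 0.3, -0.2]
width: 87.1
```

```bash
python3 - <<'E'
from h import *
t=r.grab_frame("top")
H,S,V=cv2.split(cv2.cvtColor(t,cv2.COLOR_RGB2HSV))
m,c,s=blob(((H<6)|(H>174))&(S>130)&(V>60));print("red in top",s,c,w("top",[c],20)[0].round())
o=r.get_obs();print(o["t"],o["eef_pos"],Ro.from_quat(o["tcp_rot"]).as_matrix()[:,1].round(3))
im=r.grab_frame("wrist");cv2.imwrite("pics/w3.png",cv2.cvtColor(im,cv2.COLOR_RGB2BGR))
H,S,V=cv2.split(cv2.cvtColor(im,cv2.COLOR_RGB2HSV))
k=((H>18)&(H<36)&(S>120)&(V>60))|((H>36)&(H<90)&(S>80)&(V>60))
m,c,s=blob(k[:250]);R=rect(m);print(s,c,R,w("wrist",[R[0]],45,o).round(1),w("wrist",cv2.boxPoints(R),45,o)[:,:2].round().tolist())
E
```

```text
red in top 148 [155.64864865 204.97972973] [468. 389.  20.]
9.2667 [ 469.3874729  -369.52895653  238.25152924] [ 0.203 -0.979  0.   ]
2253 [262.43719485 158.99245451] ((263.0, 161.0), (142.0, 18.0), 90.0) [[ 479.5 -377.1   45. ]] [[565.0, -347.0], [570.0, -369.0], [381.0, -412.0], [376.0, -386.0]]
```

View pics/w3.png

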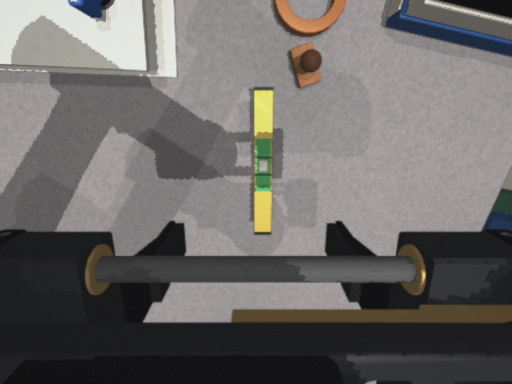

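The red foot lies in the crate, since the top camera puts it at (468,389). The wrist view shows the level centred at (263,161) and parallel to the tool's z, so I'll grasp it now.

Request:
move_arm --commands '[[0, [15, 4.5, -1], 0], [0, [28, 5, -1], 0], [0, [30, 0, 0], 0], [0, [30, 0, 0], 0], [0, [30, 0, 0], 0], [0, [30, 0, 0], 0], [0, [28, 0, 0], 0], [0, [20, 0, 0], 0]]' --force 40

```text
t: 9.98
eef_pos: [472.6, -377.4, 24.7]
tcp_rot: [-0.703, -0.073, 0.704, -0.072]
wrist_force: [-0.5, -0.1, -0.0]
width: 87.2
```

Request:
move_arm --commands '[[0, [10, 0, 0], 0], [0, [5, 0, 0], 0], [230, [0, 0, 0], 0], [230, [0, 0, 0], 0], [230, [0, 0, 0], 0], [230, [0, 0, 0], 0], [230, [0, 0, 0], 0], [230, [0, 0, 0], 0]]'

```text
t: 10.65
eef_pos: [473.6, -379.4, 12.5]
tcp_rot: [0.704, 0.071, -0.703, 0.072]
wrist_force: [0.4, 0.0, -0.7]
width: 55.1
```

Request:
move_arm --commands '[[230, [0, 0, 0], 0], [230, [0, 0, 0], 0], [230, [0, 0, 0], 0], [230, [0, 0, 0], 0], [230, [0, 0, 0], 0], [230, [0, 0, 0], 0], [230, [0, 0, 0], 0], [230, [0, 0, 0], 0]]'

```text
t: 11.32
eef_pos: [473.4, -379.5, 12.3]
tcp_rot: [0.704, 0.072, -0.703, 0.072]
wrist_force: [-1.9, -0.7, 3.9]
width: 19.2
```

Request:
move_arm --commands '[[230, [-10, 0, 0], 0], [230, [-20, 0, 0], 0], [230, [-25, 0, 0], 0], [230, [-25, 0, 0], 0.124], [230, [-25, 0, 0], 0.124], [230, [-25, 0, 0], 0.124], [230, [-25, 0, 0], 0.124], [230, [-25, 0, 0], 0.124]]'

```text
t: 11.98
eef_pos: [472.3, -378.1, 191.7]
tcp_rot: [-0.69, 0.148, 0.692, 0.149]
wrist_force: [0.6, 0.1, -5.0]
width: 19.0
```

Request:
move_arm --commands '[[230, [-10, 0, 0], 0.124], [230, [0, 0, 0], 0.124], [230, [0, 0, 0], 0.124], [230, [0, 0, 0], 0.124], [230, [0, 0, 0], 0.124], [230, [0, 0, 0], 0.124], [230, [0, 0, 0], 0.124], [230, [0, 0, 0], 0.124]]'

```text
t: 12.65
eef_pos: [472.4, -378.1, 200.3]
tcp_rot: [-0.536, 0.459, 0.539, 0.46]
wrist_force: [0.7, -0.9, -3.8]
width: 19.4
```

Request:
move_arm --commands '[[230, [0, -8, 18], 0], [230, [0, -13, 31], 0], [230, [0, -13, 31], 0], [230, [0, -13, 31], 0], [230, [0, -13, 31], 0], [230, [0, -13, 31], 0], [230, [0, -13, 31], 0], [230, [0, -13, 31], 0]]'

```text
t: 13.32
eef_pos: [532.0, -129.1, 200.7]
tcp_rot: [-0.538, 0.458, 0.54, 0.458]
wrist_force: [0.2, -0.0, -4.7]
width: 19.4
```

Request:
move_arm --commands '[[230, [0, -13, 31], 0], [230, [0, -13, 31], 0], [230, [0, -13, 31], 0], [230, [0, -13, 31], 0], [230, [0, -13, 31], 0], [230, [0, -12, 29], 0], [230, [0, -8, 18], 0], [230, [0, 0, 0], 0]]'

```text
t: 13.98
eef_pos: [584.3, 85.7, 200.1]
tcp_rot: [-0.539, 0.457, 0.54, 0.457]
wrist_force: [-0.3, 0.0, -3.0]
width: 18.8
```

```bash
python3 - <<'E'
from h import *
o=r.get_obs();print(o["t"],o["eef_pos"],Ro.from_quat(o["tcp_rot"]).as_matrix().round(3).tolist(),o["width"],o["q"])
im=r.grab_frame("wrist");cv2.imwrite("pics/w4.png",cv2.cvtColor(im,cv2.COLOR_RGB2BGR))
O=np.array([597,13]);y=np.array([-.161,.987]);x=np.array([.987,.161])
for a,b,z in((0,60,87),(-75,200,90),(75,200,90),(-75,-224,76),(75,-224,76)):
    print(a,b,pj("wrist",[[*(O+a*x+b*y),z]],o).round())
E
```

```text
13.9833 [584.28301016  85.73858977 200.12000932] [[-0.002, -0.986, -0.165], [0.001, -0.165, 0.986], [-1.0, 0.002, 0.001]] 18.791159340340478 [ 0.41862082  0.32631398 -0.07562052 -0.00204947 -1.17023871 -0.25206596]
0 60 [[254. 168.]]
-75 200 [[316. 284.]]
75 200 [[191. 284.]]
-75 -224 [[ 347. -177.]]
75 -224 [[ 163. -178.]]
```

View pics/w4.png

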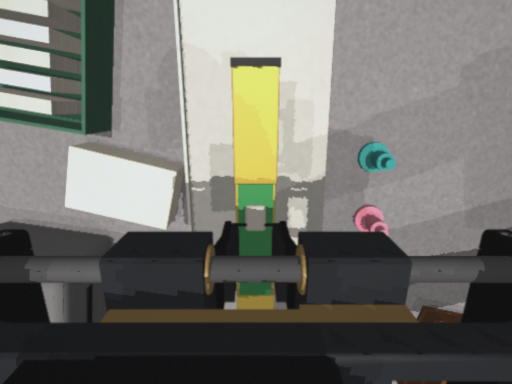

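The level hangs over the board's centre line, at column 255 against board edges near 185 and 328, and parallel to it. I'll lower it.

Request:
move_arm --commands '[[230, [8, 0, 0], 0], [230, [15, 0, 0], 0], [230, [18, 0, 0], 0], [230, [18, 0, 0], 0], [230, [15, 0, 0], 0], [230, [10, 0, 0], 0], [230, [6, 0, 0], 0], [230, [2, 0, 0], 0]]'

```text
t: 14.7
eef_pos: [583.5, 80.8, 108.4]
tcp_rot: [-0.538, 0.459, 0.539, 0.457]
wrist_force: [-0.4, -0.3, -3.9]
width: 19.3
```

Request:
move_arm --commands '[[230, [1, 0, 0], 0], [230, [1, 0, 0], 0], [230, [1, 0, 0], 0], [230, [1, 0, 0], 0], [230, [0, 0, 0], 0], [230, [0, 0, 0], 0], [230, [0, 0, 0], 0], [230, [0, 0, 0], 0]]'

```text
t: 15.37
eef_pos: [584.5, 81.8, 105.9]
tcp_rot: [0.539, -0.458, -0.539, -0.458]
wrist_force: [0.3, 0.4, -3.5]
width: 19.4
```

Request:
move_arm --commands '[[230, [1, 0, 0], 0], [230, [1, 0, 0], 0], [230, [0.5, 0, 0], 0], [230, [0, 0, 0], 0], [230, [0, 0, 0], 0], [230, [0, 0, 0], 0], [230, [0, 0, 0], 0], [230, [0, 0, 0], 0]]'

```text
t: 16.03
eef_pos: [584.4, 81.8, 103.3]
tcp_rot: [0.539, -0.458, -0.539, -0.458]
wrist_force: [-0.4, -0.3, -4.4]
width: 19.2
```

Request:
move_arm --commands '[[230, [1, 0, 0], 0], [230, [1, 0, 0], 0], [230, [1, 0, 0], 0], [230, [0, 0, 0], 0], [230, [0, 0, 0], 0], [230, [0, 0, 0], 0], [230, [0, 0, 0], 0], [230, [0, 0, 0], 0]]'

```text
t: 16.7
eef_pos: [584.4, 81.8, 100.3]
tcp_rot: [0.539, -0.458, -0.539, -0.458]
wrist_force: [0.8, -0.3, -4.3]
width: 19.0
```

Request:
move_arm --commands '[[230, [1, 0, 0], 0], [230, [1, 0, 0], 0], [230, [0.5, 0, 0], 0], [230, [0, 0, 0], 0], [230, [0, 0, 0], 0], [230, [0, 0, 0], 0], [230, [0, 0, 0], 0], [230, [0, 0, 0], 0]]'

```text
t: 17.37
eef_pos: [584.6, 81.8, 98.0]
tcp_rot: [0.539, -0.458, -0.539, -0.458]
wrist_force: [-1.1, -1.7, -1.3]
width: 19.2
```

Request:
move_arm --commands '[[230, [1, 0, 0], 0], [230, [0.5, 0, 0], 0], [215, [0, 0, 0], 0], [190, [0, 0, 0], 0], [160, [0, 0, 0], 0], [130, [0, 0, 0], 0], [100, [0, 0, 0], 0], [70, [0, 0, 0], 0]]'

```text
t: 18.03
eef_pos: [584.2, 82.0, 96.1]
tcp_rot: [-0.539, 0.458, 0.539, 0.458]
wrist_force: [-0.2, 1.0, -0.6]
width: 41.2
```

Request:
move_arm --commands '[[70, [0, 0, 0], 0], [70, [-20, 0, 0], 0], [70, [-30, 0, 0], 0], [40, [-30, 0, 0], 0], [0, [-30, 0, 0], -0.1], [0, [-20, 0, 0], -0.12], [0, [0, 0, 0], -0.12], [0, [0, 0, 0], -0.12]]'

```text
t: 18.7
eef_pos: [585.1, 82.2, 228.3]
tcp_rot: [0.631, -0.32, -0.629, -0.322]
wrist_force: [0.3, -0.9, -0.5]
width: 84.5
```

```bash
python3 - <<'E'
from h import *
o=r.get_obs();print(o["t"],o["eef_pos"],Ro.from_quat(o["tcp_rot"]).as_matrix()[:,1].round(3),o["width"],o["wrist_force"])
for n in("wrist","scene"):
    im=r.grab_frame(n);cv2.imwrite(f"pics/{n}5.png",cv2.cvtColor(im,cv2.COLOR_RGB2BGR))
E
```

```text
18.7 [585.12968445  82.17095851 228.33312863] [-0.809 -0.588 -0.004] 84.47531919852864 [ 0.3224293  -0.85894181 -0.52978134]
```

View pics/wrist5.png

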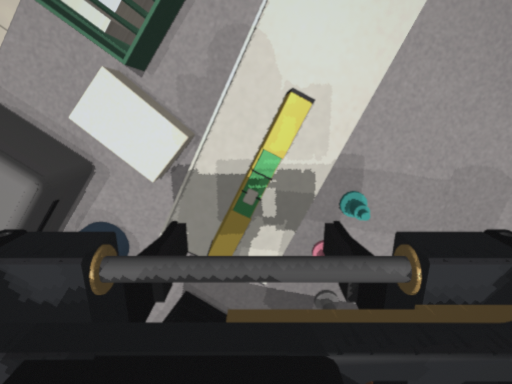

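The level stands on the board along its length and is released. The bubble at (250,197) is toward the hinge end, so next is the knob.

Request:
move_arm --commands '[[0, [0, 0, 0], -0.124], [0, [0, 0, 0], -0.124], [0, [0, 0, 0], -0.124], [0, [0, 0, 0], -0.124], [0, [0, 0, 0], -0.124], [0, [0, 0, 0], -0.124], [0, [0, 0, 0], -0.124], [0, [0, 0, 0], -0.124]]'

```text
t: 19.47
eef_pos: [584.1, 81.7, 225.7]
tcp_rot: [-0.707, -0.016, 0.707, -0.016]
wrist_force: [-0.3, 0.6, 0.2]
width: 87.1
```

Request:
move_arm --commands '[[0, [0, 0, 0], -0.111], [0, [0, 36, 0], 0], [0, [0, 37, 0], 0], [0, [0, 37, 0], 0], [0, [0, 37, -1], 0], [0, [0, 37, -1], 0], [0, [0, 36, 0], 0], [0, [0, 28, 0], 0]]'

```text
t: 20.13
eef_pos: [624.2, -165.6, 225.5]
tcp_rot: [-0.705, -0.053, 0.706, -0.053]
wrist_force: [0.9, 0.9, 0.1]
width: 87.1
```

Request:
move_arm --commands '[[0, [0, 0, 0], 0], [0, [0, 0, 0], 0], [0, [0, 0, 0], 0], [0, [0, 0, 0], 0], [0, [0, 0, 0], 0], [0, [0, 0, 0], 0], [0, [0, 0, 0], 0], [0, [0, 0, 0], 0]]'

```text
t: 20.8
eef_pos: [624.5, -162.3, 226.4]
tcp_rot: [0.705, 0.055, -0.705, 0.055]
wrist_force: [0.5, -0.1, -0.2]
width: 87.0
```

```bash
python3 - <<'E'
from h import *
o=r.get_obs();print(o["t"],o["eef_pos"],Ro.from_quat(o["tcp_rot"]).as_matrix()[:,1].round(3),o["q"])
im=r.grab_frame("wrist");cv2.imwrite("pics/w6.png",cv2.cvtColor(im,cv2.COLOR_RGB2BGR))
H,S,V=cv2.split(cv2.cvtColor(im,cv2.COLOR_RGB2HSV))
k=((H>100)&(H<130)&(S>150)&(V>90));k[:90]=0;k[240:]=0;k[:,:190]=0;k[:,320:]=0
m,c,s=blob(k);R=rect(m);print(s,c,R);b=cv2.boxPoints(R)
for z in(128,110):print(z,w("wrist",[R[0]],z,o).round(1),w("wrist",b,z,o)[:,:2].round().tolist())
print(pj("wrist",[[627,-163,128]],o))
E
```

```text
20.8 [ 624.47892945 -162.31492918  226.43660997] [ 0.154 -0.988  0.   ] [-4.04000955e-03  4.03365768e-01  1.06316375e-01 -2.94174487e-05
 -1.27353018e+00  1.72983087e+00]
524 [262.54389313 178.19656489] ((262.5, 182.0), (48.0, 13.0), 90.0)
128 [[ 629.  -168.1  128. ]] [[652.0, -158.0], [655.0, -171.0], [604.0, -179.0], [602.0, -166.0]]
110 [[ 624.5 -169.3  110. ]] [[649.0, -158.0], [652.0, -172.0], [598.0, -181.0], [596.0, -167.0]]
[[257.27663866 183.11567594]]
```

View pics/w6.png

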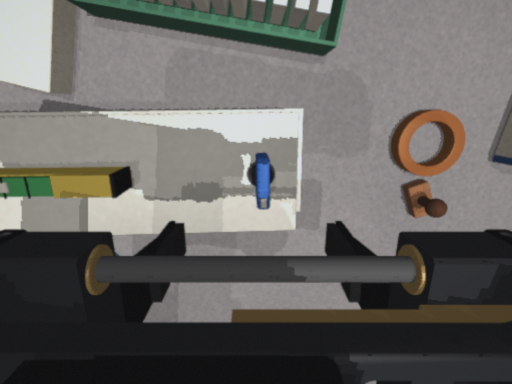

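The knob bar shows at (262,182), aligned with tool z, so it is near (628,-168). I'll descend and pinch it.

Request:
move_arm --commands '[[0, [10, 6, -2.5], 0], [0, [20, 0, 0], 0], [0, [24, 0, 0], 0], [0, [24, 0, 0], 0], [0, [22, 0, 0], 0], [0, [18, 0, 0], 0], [0, [11, 0, 0], 0], [0, [5, 0, 0], 0]]' --force 40

```text
t: 21.52
eef_pos: [626.6, -168.7, 89.5]
tcp_rot: [-0.704, -0.055, 0.706, -0.054]
wrist_force: [0.2, 0.1, -0.6]
width: 87.0
```

Request:
move_arm --commands '[[240, [0, 0, 0], 0], [240, [0, 0, 0], 0], [240, [0, 0, 0], 0], [240, [0, 0, 0], 0], [240, [0, 0, 0], 0], [240, [0, 0, 0], 0], [240, [0, 0, 0], 0], [240, [0, 0, 0], 0]]'

```text
t: 22.18
eef_pos: [627.9, -168.5, 92.5]
tcp_rot: [0.705, 0.054, -0.705, 0.054]
wrist_force: [0.6, 0.3, 0.7]
width: 41.9
```

Request:
move_arm --commands '[[240, [0, 0, 0], 0], [240, [0, 0, 0], 0], [240, [0, 0, 0], 0], [240, [0, 0, 0], 0], [240, [0, 0, 0], 0], [240, [0, 0, 0], 0], [240, [0, 0, 0], 0], [240, [0, 0, 0], 0]]'

```text
t: 22.85
eef_pos: [628.0, -169.9, 92.5]
tcp_rot: [0.705, 0.054, -0.705, 0.055]
wrist_force: [-0.1, -4.9, -0.2]
width: 13.7
```

```bash
python3 - <<'E'
from h import *
o=r.get_obs();print(o["t"],o["eef_pos"],o["width"],o["wrist_force"],o["torque"])
import itertools
im=r.grab_frame("top")[130:200,200:360];im2=r.grab_frame("scene")[170:310,170:340]
a=cv2.resize(im,None,fx=4,fy=4,interpolation=2);b=cv2.resize(im2,None,fx=2,fy=2,interpolation=2)
c=np.zeros((a.shape[0]+b.shape[0],640,3),np.uint8);c[:280]=a;c[280:,:340]=b
cv2.imwrite("pics/z7.png",cv2.cvtColor(c,cv2.COLOR_RGB2BGR))
E
```

```text
22.85 [ 628.02176655 -169.88338965   92.47570147] 13.658099580312866 [-0.06981303 -4.91043809 -0.16694332] [-1.53697505 -0.15066343  0.16341598]
```

View pics/z7.png

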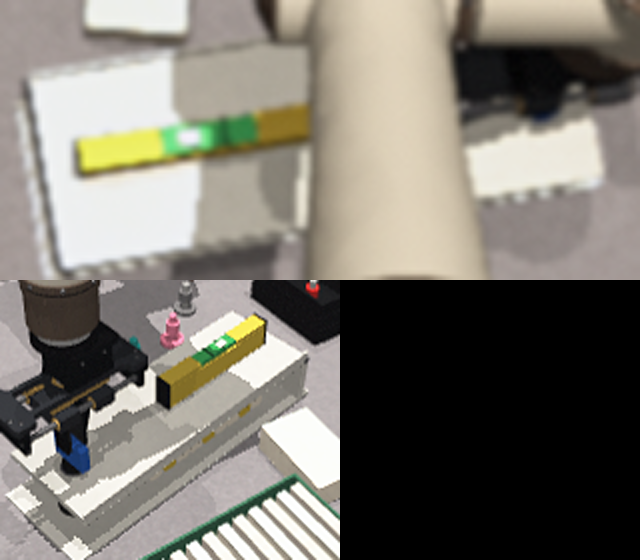

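Request:
move_arm --commands '[[240, [0, 1, 0], 0.05], [240, [-1, 0, 0], 0.1], [240, [-1.25, 0, 0], 0.1], [240, [-1.25, 0, 0], 0.1], [240, [-1.25, 0, 0], 0.1], [240, [-1.25, 0, 0], 0.1], [240, [-1.25, 0, 0], 0.1], [240, [-1.25, 0, 0], 0.1]]' --force 50

```text
t: 23.62
eef_pos: [627.7, -170.2, 101.3]
tcp_rot: [-0.675, 0.209, 0.676, 0.208]
wrist_force: [-0.6, -2.9, 1.4]
width: 13.4
```

Request:
move_arm --commands '[[240, [-1.25, 0, 0], 0.1], [240, [-1, 0, 0], 0.05], [240, [0, 0, 0], 0], [240, [0, 0, 0], 0], [240, [0, 0, 0], 0], [240, [0, 0, 0], 0], [240, [0, 0, 0], 0], [240, [0, 0, 0], 0]]'

```text
t: 24.28
eef_pos: [627.9, -169.9, 103.2]
tcp_rot: [0.659, -0.258, -0.659, -0.257]
wrist_force: [-1.3, -5.1, 2.0]
width: 13.3
```

Request:
move_arm --commands '[[240, [0, 0, 0], 0], [240, [0, 0, 0], 0], [240, [0, 0, 0], 0], [240, [0, 0, 0], 0], [240, [0, 0, 0], 0], [240, [0, 0, 0], 0], [240, [0, 0, 0], 0], [240, [0, 0, 0], 0]]'

```text
t: 24.95
eef_pos: [628.0, -169.9, 103.1]
tcp_rot: [0.659, -0.258, -0.658, -0.257]
wrist_force: [-1.2, -4.3, 1.1]
width: 13.3
```

Request:
move_arm --commands '[[240, [0, 0, 0], 0], [240, [0, 0, 0], 0], [240, [0, 0, 0], 0], [240, [0, 0, 0], 0], [240, [0, 0, 0], 0], [240, [0, 0, 0], 0], [240, [0, 0, 0], 0], [240, [0, 0, 0], 0]]'

```text
t: 25.62
eef_pos: [628.0, -169.9, 103.1]
tcp_rot: [0.659, -0.258, -0.658, -0.257]
wrist_force: [-1.3, -5.3, 1.7]
width: 13.4
```

```bash
python3 - <<'E'
from h import *
o=r.get_obs();print(o["t"],o["eef_pos"],o["width"],o["wrist_force"],o["torque"],Ro.from_quat(o["tcp_rot"]).as_matrix()[:,1].round(3))
im=r.grab_frame("top");im2=r.grab_frame("scene")
# warp: level plane z=130, along unit y from shelf_mid+10 +-130, 2px/mm
C=np.array([585,82]);y=np.array([-.161,.987]);x=np.array([.987,.161])
def warp(n,im,z=130):
    q=np.array([[*(C+a*x+b*y),z] for a,b in((-25,-130),(-25,130),(25,130),(25,-130))])
    M=cv2.getPerspectiveTransform(pj(n,q).astype(np.float32),np.float32([[0,0],[520,0],[520,100],[0,100]]))
    return cv2.warpPerspective(im,M,(520,100),flags=cv2.INTER_CUBIC)
a=cv2.imread("pics/z7.png")
old=cv2.cvtColor(cv2.imread("pics/scene5.png"),cv2.COLOR_BGR2RGB)
c=np.vstack([warp("top",im),warp("scene",im2),warp("scene",old)])
cv2.imwrite("pics/z8.png",cv2.cvtColor(c,cv2.COLOR_RGB2BGR))
E
```

```text
25.6167 [ 627.97089785 -169.87126325  103.13942374] 13.394069024597774 [-1.32108298 -5.25952914  1.66043898] [-1.74985762  0.51549605  0.14254018] [-0.678 -0.735  0.   ]
```

View pics/z8.png

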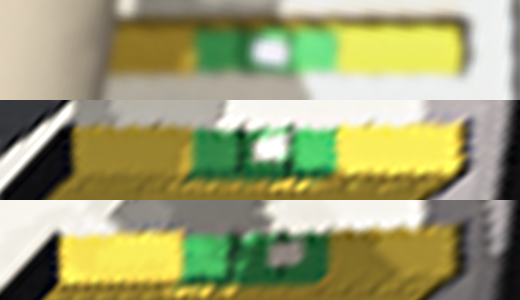

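The vial spans 193 to 337 and the bubble sits at about 269 in both views, roughly 2 mm toward the hinge. I'll turn about 0.13 rad more, release and look from above the level.

Request:
move_arm --commands '[[240, [-0.8, 0, 0], 0.07], [240, [-0.8, 0, 0], 0.06], [240, [0, 0, 0], 0], [240, [0, 0, 0], 0], [200, [0, 0, 0], 0], [150, [0, 0, 0], 0], [80, [0, 0, 0], 0], [0, [0, 0, 0], 0]]'

```text
t: 26.38
eef_pos: [628.2, -168.5, 104.1]
tcp_rot: [-0.64, 0.299, 0.641, 0.3]
wrist_force: [0.4, 0.3, -0.7]
width: 31.3
```

Request:
move_arm --commands '[[0, [0, 0, 0], 0], [0, [0, 0, 0], 0], [0, [0, 0, 0], 0], [0, [-10, 0, 0], 0], [0, [-25, 0, 0], 0], [0, [-30, 0, 0], 0], [0, [-30, 0, 0], 0], [0, [-30, 0, 0], 0]]'

```text
t: 27.05
eef_pos: [627.9, -169.6, 231.9]
tcp_rot: [0.641, -0.3, -0.64, -0.3]
wrist_force: [-0.4, -0.3, -0.2]
width: 83.1
```

Request:
move_arm --commands '[[255, [0, 0, 0], 0.107], [255, [0, 0, 0], 0.107], [255, [0, 0, 0], 0.107], [255, [0, 0, 0], 0.107], [255, [0, 0, 0], 0.107], [255, [0, 0, 25], 0], [255, [0, 0, 35], 0], [255, [0, 0, 35], 0]]' --force 30

```text
t: 27.72
eef_pos: [612.7, -75.5, 230.3]
tcp_rot: [0.538, -0.459, -0.538, -0.459]
wrist_force: [0.3, 0.7, -0.3]
width: 41.3
```

Request:
move_arm --commands '[[255, [0, 0.5, 35], 0], [255, [0, 0.5, 35], 0], [255, [0, 0.5, 35], 0], [255, [0, 0.5, 35], 0], [255, [0, 0.5, 35], 0], [255, [0, 0, 33], 0], [255, [0, 0, 20], 0], [255, [0, 0, 0], 0]]'

```text
t: 28.38
eef_pos: [573.6, 152.6, 230.5]
tcp_rot: [0.539, -0.457, -0.539, -0.458]
wrist_force: [-0.0, -0.8, -0.4]
width: 0.6
```

```bash
python3 - <<'E'
from h import *
o=r.get_obs();print(o["t"],o["eef_pos"],Ro.from_quat(o["tcp_rot"]).as_matrix()[:,1].round(3),o["width"])
im=r.grab_frame("wrist");cv2.imwrite("pics/w9.png",cv2.cvtColor(im,cv2.COLOR_RGB2BGR))
for d in(0,68):print(pj("wrist",[[584.5-.161*d,82+.987*d,132]],o))
H,S,V=cv2.split(cv2.cvtColor(im,cv2.COLOR_RGB2HSV))
k=(H>18)&(H<36)&(S>120)&(V>60)|((H>36)&(H<90)&(S>80)&(V>40));k[250:]=0
m,c,s=blob(k);R=rect(m);b=cv2.boxPoints(R);print(R,w("wrist",b,132,o)[:,:2].round().tolist())
E
```

```text
28.3833 [573.6353063  152.60872704 230.45235976] [-0.986 -0.164 -0.001] 0.640935686499407
[[255.80374925 112.27021078]]
[[255.57303206 181.04826984]]
((256.0, 104.5), (209.0, 26.0), 90.0) [[611.0, -8.0], [589.0, -12.0], [555.0, 177.0], [582.0, 181.0]]
```

View pics/w9.png

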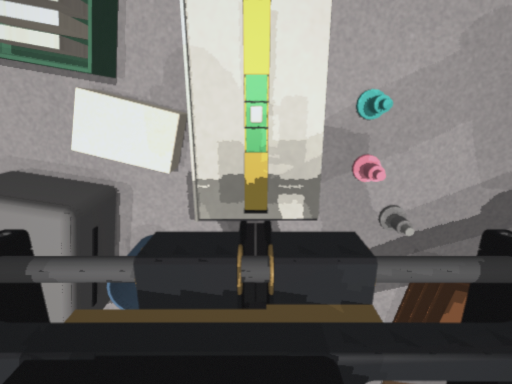

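The bubble at row 115 is midway between the lines at about rows 102 and 127. The hinge-side shoulder, centred at row 181, is under the shut fingers, so I'll press it.

Request:
move_arm --commands '[[255, [8, 0, -2], 0], [255, [15, 0, -2], 0], [255, [18, 0, 0], 0], [255, [18, 0, 0], 0], [255, [15, 0, 0], 0], [255, [10, 0, 0], 0], [255, [5, 0, 0], 0], [255, [3, 0, 0], 0]]'

```text
t: 29.1
eef_pos: [574.7, 144.0, 137.0]
tcp_rot: [-0.538, 0.459, 0.538, 0.458]
wrist_force: [1.2, -0.6, 0.4]
width: 0.6
```

Request:
move_arm --commands '[[255, [0.5, 0, 0], 0], [255, [0.5, 0, 0], 0], [255, [0.5, 0, 0], 0], [255, [0.5, 0, 0], 0], [255, [0, 0, 0], 0], [255, [0, 0, 0], 0], [255, [0, 0, 0], 0], [255, [0, 0, 0], 0]]'

```text
t: 29.77
eef_pos: [574.7, 145.1, 135.7]
tcp_rot: [0.538, -0.458, -0.538, -0.458]
wrist_force: [-0.6, 0.3, -0.1]
width: 0.4
```

Request:
move_arm --commands '[[255, [0.5, 0, 1.5], 0], [255, [0.5, 0, 1.5], 0], [255, [0.5, 0, 0], 0], [255, [0.5, 0, 0], 0], [255, [0, 0, 0], 0], [255, [0, 0, 0], 0], [255, [0, 0, 0], 0], [255, [0, 0, 0], 0]]'

```text
t: 30.43
eef_pos: [574.2, 148.0, 133.6]
tcp_rot: [0.538, -0.458, -0.538, -0.458]
wrist_force: [0.3, -0.6, -0.3]
width: 0.5
```

Request:
move_arm --commands '[[255, [0.5, 0, 0], 0], [255, [0.5, 0, 0], 0], [255, [0.5, 0, 0], 0], [255, [0, 0, 0], 0], [255, [0, 0, 0], 0], [255, [0, 0, 0], 0], [255, [0, 0, 0], 0], [255, [0, 0, 0], 0]]'

```text
t: 31.1
eef_pos: [574.2, 148.0, 132.1]
tcp_rot: [0.538, -0.458, -0.538, -0.458]
wrist_force: [-0.1, 0.1, 0.3]
width: 0.3
```

Request:
move_arm --commands '[[255, [0.4, 0, 0], 0], [255, [0.4, 0, 0], 0], [255, [0.4, 0, 0], 0], [255, [0, 0, 0], 0], [255, [0, 0, 0], 0], [255, [0, 0, 0], 0], [255, [0, 0, 0], 0], [255, [0, 0, 0], 0]]'

```text
t: 31.77
eef_pos: [574.2, 148.0, 130.9]
tcp_rot: [0.538, -0.458, -0.538, -0.458]
wrist_force: [-0.9, 0.9, 0.2]
width: 0.2
```

Request:
move_arm --commands '[[255, [0.4, 0, 0], 0], [255, [0.4, 0, 0], 0], [255, [0.2, 0, 0], 0], [255, [0, 0, 0], 0], [255, [0, 0, 0], 0], [255, [0, 0, 0], 0], [255, [0, 0, 0], 0], [255, [0, 0, 0], 0]]'

```text
t: 32.43
eef_pos: [574.2, 148.0, 129.9]
tcp_rot: [0.538, -0.458, -0.538, -0.458]
wrist_force: [0.2, 0.0, 0.8]
width: 0.3
```

Request:
move_arm --commands '[[255, [0.3, 0, 0], 0], [255, [0.3, 0, 0], 0], [255, [0.2, 0, 0], 0], [255, [0, 0, 0], 0], [255, [0, 0, 0], 0], [255, [0, 0, 0], 0], [255, [0, 0, 0], 0], [255, [0, 0, 0], 0]]'

```text
t: 33.1
eef_pos: [574.2, 148.0, 129.1]
tcp_rot: [0.538, -0.458, -0.538, -0.458]
wrist_force: [0.1, -1.0, 0.1]
width: -0.0
```

Request:
move_arm --commands '[[255, [0.3, 0, 0], 0], [255, [0.3, 0, 0], 0], [255, [0.3, 0, 0], 0], [255, [0, 0, 0], 0], [255, [0, 0, 0], 0], [255, [0, 0, 0], 0], [255, [0, 0, 0], 0], [255, [0, 0, 0], 0]]'

```text
t: 33.77
eef_pos: [574.2, 148.0, 128.2]
tcp_rot: [-0.538, 0.458, 0.538, 0.458]
wrist_force: [-0.3, 0.5, -0.5]
width: 0.1
```

```bash
python3 - <<'E'
from h import *
o=r.get_obs();print(o["t"],o["eef_pos"],o["wrist_force"])
im=r.grab_frame("scene")[150:270,200:340];im2=r.grab_frame("wrist")
a=cv2.resize(im,(560,480),interpolation=2)[:,:400];b=im2[60:,150:350];b=cv2.resize(b,(300,486))[:480]
cv2.imwrite("pics/z10.png",cv2.cvtColor(np.hstack([a,b]),cv2.COLOR_RGB2BGR))
E
```

```text
33.7667 [574.22377088 147.98940106 128.20972763] [-0.33740392  0.49246354 -0.54777459]
```

View pics/z10.png

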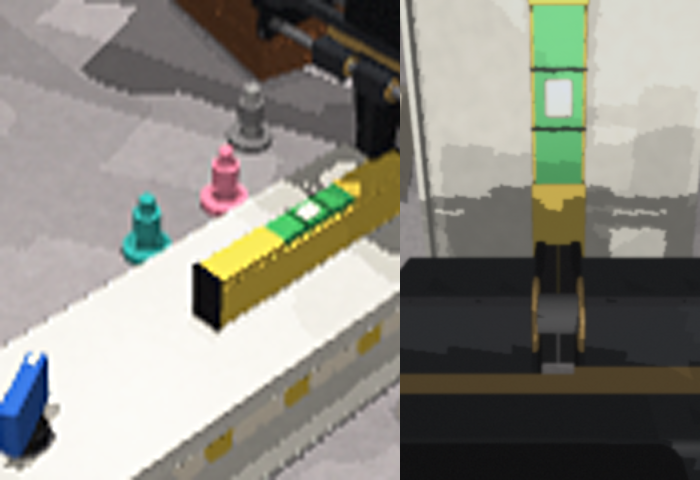

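The bubble is still centred, and the fingers are just above the shoulder with about 1 mm to go.

Request:
move_arm --commands '[[255, [0.4, 0, 0], 0], [255, [0.4, 0, 0], 0], [255, [0.4, 0, 0], 0], [255, [0, 0, 0], 0], [255, [0, 0, 0], 0], [255, [0, 0, 0], 0], [255, [0, 0, 0], 0], [255, [0, 0, 0], 0]]'

```text
t: 34.53
eef_pos: [574.2, 148.0, 127.0]
tcp_rot: [0.538, -0.458, -0.538, -0.458]
wrist_force: [-0.4, 0.3, -0.8]
width: 0.4
```

Request:
move_arm --commands '[[255, [0.3, 0, 0], 0], [255, [0.3, 0, 0], 0], [255, [0.2, 0, 0], 0], [255, [0, 0, 0], 0], [255, [0, 0, 0], 0], [255, [0, 0, 0], 0], [255, [0, 0, 0], 0], [255, [0, 0, 0], 0]]'

```text
t: 35.2
eef_pos: [574.2, 148.0, 126.2]
tcp_rot: [0.538, -0.458, -0.538, -0.458]
wrist_force: [-1.0, 0.3, -0.5]
width: 0.4
```

Request:
move_arm --commands '[[255, [0.3, 0, 0], 0], [255, [0.3, 0, 0], 0], [255, [0.3, 0, 0], 0], [255, [0, 0, 0], 0], [255, [0, 0, 0], 0], [255, [0, 0, 0], 0], [255, [0, 0, 0], 0], [255, [0, 0, 0], 0]]'

```text
t: 35.87
eef_pos: [574.2, 148.0, 125.3]
tcp_rot: [-0.538, 0.458, 0.538, 0.458]
wrist_force: [0.1, 0.6, -0.7]
width: 0.1
```

Request:
move_arm --commands '[[255, [0.3, 0, 0], 0], [255, [0.3, 0, 0], 0], [255, [0.3, 0, 0], 0], [255, [0, 0, 0], 0], [255, [0, 0, 0], 0], [255, [0, 0, 0], 0], [255, [0, 0, 0], 0], [255, [0, 0, 0], 0]]'

```text
t: 36.53
eef_pos: [574.2, 148.0, 124.4]
tcp_rot: [0.538, -0.458, -0.538, -0.458]
wrist_force: [0.6, 0.4, 0.1]
width: 0.3
```

Request:
move_arm --commands '[[255, [0.3, 0, 0], 0], [255, [0.3, 0, 0], 0], [255, [0.3, 0, 0], 0], [255, [0, 0, 0], 0], [255, [0, 0, 0], 0], [255, [0, 0, 0], 0], [255, [0, 0, 0], 0], [255, [0, 0, 0], 0]]'

```text
t: 37.2
eef_pos: [574.2, 148.0, 123.5]
tcp_rot: [0.538, -0.458, -0.538, -0.458]
wrist_force: [1.0, 0.4, 0.1]
width: 0.8
```

```bash
python3 - <<'E'
from h import *
o=r.get_obs();print(o["t"],o["eef_pos"],o["wrist_force"],o["joint_torque"])
K=[(0,0),]
print("level end/top proj z132,127",[pj("wrist",[[584.5-.161*d,81+.987*d,z]],o).round().tolist() for d in(36,98) for z in(124,128,132)])
im=r.grab_frame("wrist");H,S,V=cv2.split(cv2.cvtColor(im,cv2.COLOR_RGB2HSV))
for row in range(120,240,6):print(row,im[row,256],end=" ")
c=im[100:330,180:330];c=cv2.resize(c,None,fx=3,fy=2.6,interpolation=2)
cv2.imwrite("pics/z11.png",cv2.cvtColor(c,cv2.COLOR_RGB2BGR))
E
```

```text
37.2 [574.23562115 147.99062772 123.50929548] [1.01460569 0.44161901 0.08056223] [-4.84554221e-04 -3.76636899e+01  1.69484782e+01  3.81894797e+00
  6.60686492e-03 -7.02481103e-06]
level end/top proj z132,127 [[[256.0, 177.0]], [[256.0, 178.0]], [[256.0, 179.0]], [[256.0, 260.0]], [[256.0, 263.0]], [[256.0, 266.0]]]
120 [219 223 226] 126 [219 224 223] 132 [219 224 220] 138 [173 175 159] 144 [ 99 184 117] 150 [ 99 185 117] 156 [ 97 182 115] 162 [ 95 181 113] 168 [ 87 169 105] 174 [ 77 152  94] 180 [ 76 151  92] 186 [194 168  78] 192 [196 170  78] 198 [196 169  78] 204 [111  97  45] 210 [112  98  46] 216 [112  97  45] 222 [97 85 41] 228 [37 34 26] 234 [36 32 26]
```

View pics/z11.png

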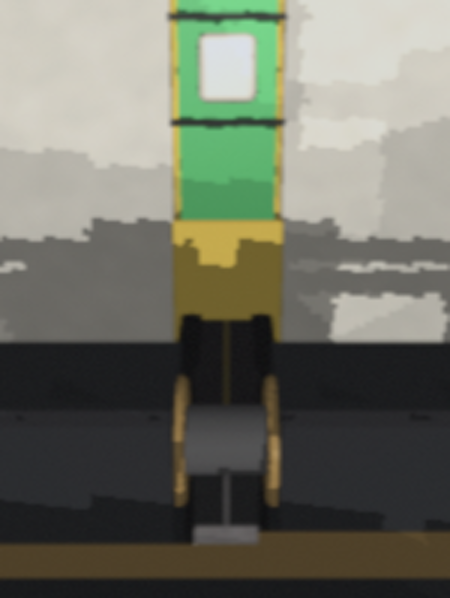

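Request:
move_arm --commands '[[255, [0.4, 0, 0], 0], [255, [0.4, 0, 0], 0], [255, [0.4, 0, 0], 0], [255, [0, 0, 0], 0], [255, [0, 0, 0], 0], [255, [0, 0, 0], 0], [255, [0, 0, 0], 0], [255, [0, 0, 0], 0]]'

```text
t: 37.92
eef_pos: [574.2, 148.0, 122.3]
tcp_rot: [0.538, -0.458, -0.538, -0.458]
wrist_force: [-0.9, -0.2, 0.1]
width: 0.7
```

Request:
move_arm --commands '[[255, [0.4, 0, 0], 0], [255, [0.4, 0, 0], 0], [255, [0.4, 0, 0], 0], [255, [0, 0, 0], 0], [255, [0, 0, 0], 0], [255, [0, 0, 0], 0], [255, [0, 0, 0], 0], [255, [0, 0, 0], 0]]'

```text
t: 38.58
eef_pos: [574.2, 148.0, 121.1]
tcp_rot: [0.538, -0.458, -0.538, -0.458]
wrist_force: [1.1, 0.5, 0.9]
width: 0.3
```

Request:
move_arm --commands '[[255, [0.4, 0, 0], 0], [255, [0.4, 0, 0], 0], [255, [0.4, 0, 0], 0], [255, [0.3, 0, 0], 0], [255, [0, 0, 0], 0], [255, [0, 0, 0], 0], [255, [0, 0, 0], 0], [255, [0, 0, 0], 0]]'

```text
t: 39.25
eef_pos: [574.3, 148.0, 119.6]
tcp_rot: [0.538, -0.458, -0.538, -0.458]
wrist_force: [-0.7, -0.3, -0.2]
width: 0.5
```

Request:
move_arm --commands '[[255, [0.3, 0, 0], 0], [255, [0.3, 0, 0], 0], [255, [0.3, 0, 0], 0], [255, [0.3, 0, 0], 0], [255, [0.3, 0, 0], 0], [255, [0, 0, 0], 0], [255, [0, 0, 0], 0], [255, [0, 0, 0], 0]]'

```text
t: 39.92
eef_pos: [574.2, 148.0, 118.1]
tcp_rot: [0.538, -0.458, -0.538, -0.458]
wrist_force: [0.3, 0.3, 0.3]
width: 0.5
```

```bash
python3 - <<'E'
from h import *
o=r.get_obs();print(o["t"],o["eef_pos"],o["wrist_force"],o["torque"])
im=r.grab_frame("wrist");cv2.imwrite("pics/w12.png",cv2.cvtColor(im,cv2.COLOR_RGB2BGR))
for f in("pics/w9.png","pics/w12.png"):
    g=cv2.cvtColor(cv2.imread(f),cv2.COLOR_BGR2HSV)
    print(f,[(i,*g[i,250].tolist()) for i in range(60,250,3)])
g=cv2.imread("pics/w12.png")
print([(r_,[j for j in range(200,310) if abs(g[r_,j].astype(int)-g[r_,j-1]).sum()>60]) for r_ in(150,190,200,210,216,220,224,230)])
s=r.grab_frame("scene");K=pj("scene",[[574.2,148,118],[574.2,148,127],[574.2,148,132],[584.5,81,127]]);print(K)
x,y=K[0].astype(int);c=s[y-40:y+30,x-50:x+40];cv2.imwrite("pics/s12.png",cv2.cvtColor(cv2.resize(c,None,fx=8,fy=8,interpolation=2),cv2.COLOR_RGB2BGR))
E
```

```text
39.9167 [574.22785304 148.01462383 118.1009552 ] [0.33381197 0.28625195 0.2789299 ] [ 0.02883871 -0.0614835   0.0217246 ]
pics/w9.png [(60, 31, 125, 231), (63, 31, 124, 232), (66, 31, 124, 232), (69, 31, 124, 231), (72, 31, 124, 231), (75, 64, 96, 224), (78, 67, 104, 225), (81, 67, 104, 225), (84, 67, 105, 225), (87, 67, 104, 225), (90, 67, 104, 225), (93, 67, 105, 224), (96, 67, 105, 225), (99, 67, 108, 219), (102, 66, 91, 137), (105, 66, 100, 217), (108, 54, 37, 206), (111, 53, 38, 202), (114, 52, 39, 202), (117, 52, 38, 200), (120, 54, 44, 204), (123, 66, 111, 207), (126, 66, 112, 164), (129, 66, 115, 200), (132, 66, 116, 205), (135, 66, 116, 204), (138, 66, 118, 204), (141, 66, 116, 202), (144, 66, 118, 201), (147, 66, 117, 200), (150, 66, 119, 188), (153, 24, 148, 208), (156, 24, 149, 216), (159, 24, 150, 216), (162, 24, 150, 216), (165, 24, 150, 216), (168, 24, 150, 216), (171, 24, 151, 215), (174, 24, 151, 215), (177, 24, 151, 214), (180, 23, 151, 214), (183, 23, 152, 131), (186, 23, 153, 120), (189, 24, 153, 120), (192, 23, 152, 121), (195, 24, 153, 120), (198, 23, 152, 121),
[... 1291 characters left out ...]
198, 23, 154, 195), (201, 23, 154, 195), (204, 23, 154, 169), (207, 23, 152, 111), (210, 23, 153, 112), (213, 23, 153, 112), (216, 23, 153, 112), (219, 24, 152, 111), (222, 23, 148, 95), (225, 120, 11, 23), (228, 120, 11, 24), (231, 120, 20, 25), (234, 135, 21, 24), (237, 150, 10, 25), (240, 0, 0, 23), (243, 150, 20, 25), (246, 120, 11, 24), (249, 150, 11, 23)]
[(150, [236, 237, 272, 275]), (190, [208, 209, 237, 275, 294, 295]), (200, [246, 247, 258, 259]), (210, []), (216, [291, 292]), (220, [293]), (224, [240, 241, 270, 271, 292, 293]), (230, [239, 240, 271, 272, 290, 291])]
[[291.93769662 196.36856978]
 [292.18671681 193.94308058]
 [292.32613406 192.58554007]
 [275.93128463 203.83162911]]
```

View pics/s12.png

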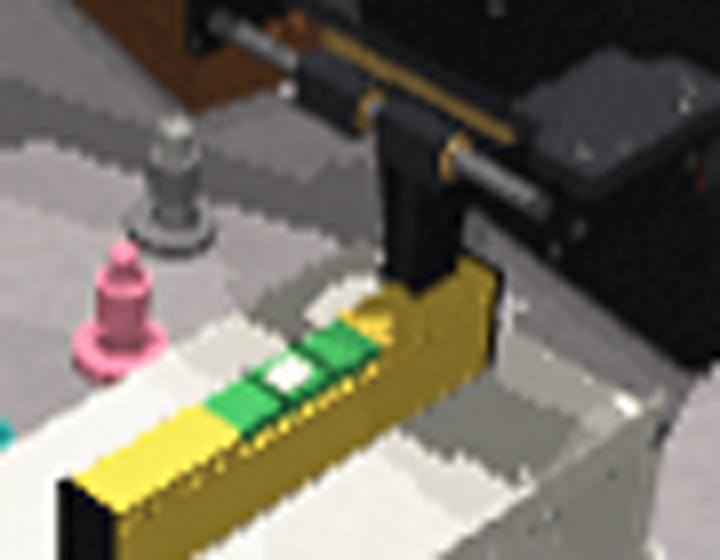

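The scene crop shows the fingertips still just at the surface of the shoulder, at about (425,290) in the crop, so the real tips end some mm above the nominal TCP. I'll keep going gently until force shows.

Request:
move_arm --commands '[[255, [0.3, 0, 0], 0], [255, [0.3, 0, 0], 0], [255, [0.3, 0, 0], 0], [255, [0.3, 0, 0], 0], [255, [0, 0, 0], 0], [255, [0, 0, 0], 0], [255, [0, 0, 0], 0], [255, [0, 0, 0], 0]]'

```text
t: 40.68
eef_pos: [574.2, 148.0, 116.9]
tcp_rot: [0.538, -0.458, -0.538, -0.458]
wrist_force: [0.9, -0.4, -0.3]
width: 0.7
```

Request:
move_arm --commands '[[255, [0.3, 0, 0], 0], [255, [0.3, 0, 0], 0], [255, [0.3, 0, 0], 0], [255, [0.3, 0, 0], 0], [255, [0, 0, 0], 0], [255, [0, 0, 0], 0], [255, [0, 0, 0], 0], [255, [0, 0, 0], 0]]'

```text
t: 41.35
eef_pos: [574.2, 148.0, 115.7]
tcp_rot: [0.538, -0.458, -0.538, -0.458]
wrist_force: [0.3, -0.1, 0.5]
width: 0.6
```

Request:
move_arm --commands '[[255, [0.3, 0, 0], 0], [255, [0.3, 0, 0], 0], [255, [0.3, 0, 0], 0], [255, [0.3, 0, 0], 0], [255, [0, 0, 0], 0], [255, [0, 0, 0], 0], [255, [0, 0, 0], 0], [255, [0, 0, 0], 0]]'

```text
t: 42.02
eef_pos: [574.2, 148.0, 114.5]
tcp_rot: [-0.538, 0.458, 0.538, 0.458]
wrist_force: [0.6, 0.5, 0.6]
width: 0.5
```

Request:
move_arm --commands '[[255, [0.4, 0, 0], 0], [255, [0.4, 0, 0], 0], [255, [0.4, 0, 0], 0], [255, [0.3, 0, 0], 0], [255, [0, 0, 0], 0], [255, [0, 0, 0], 0], [255, [0, 0, 0], 0], [255, [0, 0, 0], 0]]'

```text
t: 42.68
eef_pos: [574.2, 148.0, 113.0]
tcp_rot: [0.538, -0.458, -0.538, -0.458]
wrist_force: [-0.2, -0.2, 0.7]
width: 0.4
```

Request:
move_arm --commands '[[255, [0.4, 0, 0], 0], [255, [0.4, 0, 0], 0], [255, [0.4, 0, 0], 0], [255, [0.3, 0, 0], 0], [255, [0, 0, 0], 0], [255, [0, 0, 0], 0], [255, [0, 0, 0], 0], [255, [0, 0, 0], 0]]'

```text
t: 43.35
eef_pos: [574.2, 148.0, 111.5]
tcp_rot: [0.538, -0.458, -0.538, -0.458]
wrist_force: [-0.1, -0.5, -0.3]
width: 0.7
```

```bash
python3 - <<'E'
from h import *
o=r.get_obs();print(o["t"],o["eef_pos"],o["wrist_force"],o["torque"])
im=r.grab_frame("wrist")
g=cv2.cvtColor(im,cv2.COLOR_RGB2HSV)
print([(i,*g[i,250].tolist()) for i in list(range(54,70,2))+list(range(98,152,3))+list(range(182,236,2))])
s=r.grab_frame("scene")
c=s[156:226,241:331];cv2.imwrite("pics/s13.png",cv2.cvtColor(cv2.resize(c,None,fx=8,fy=8,interpolation=2),cv2.COLOR_RGB2BGR))
E
```

```text
43.35 [574.23737414 148.02136835 111.51153533] [-0.08275088 -0.53048346 -0.31986422] [ 0.06336754  0.02955755 -0.01776602]
[(54, 31, 130, 220), (56, 30, 132, 216), (58, 37, 111, 177), (60, 66, 108, 212), (62, 66, 110, 214), (64, 67, 110, 214), (66, 67, 109, 213), (68, 67, 109, 213), (98, 66, 111, 206), (101, 67, 111, 211), (104, 66, 104, 176), (107, 66, 82, 87), (110, 66, 112, 193), (113, 40, 29, 158), (116, 103, 8, 225), (119, 107, 10, 227), (122, 103, 8, 225), (125, 95, 7, 224), (128, 90, 6, 223), (131, 83, 5, 222), (134, 68, 5, 222), (137, 60, 5, 222), (140, 25, 24, 182), (143, 66, 117, 186), (146, 66, 117, 183), (149, 64, 33, 61), (182, 67, 127, 149), (184, 66, 128, 149), (186, 67, 127, 147), (188, 64, 118, 147), (190, 24, 148, 169), (192, 23, 153, 195), (194, 23, 154, 194), (196, 23, 154, 194), (198, 23, 154, 194), (200, 23, 154, 195), (202, 23, 154, 194), (204, 24, 155, 170), (206, 24, 152, 111), (208, 24, 153, 110), (210, 23, 152, 111), (212, 24, 152, 111), (214, 23, 154, 111), (216, 24, 152, 111), (218, 24, 152, 111), (220, 23, 154, 111), (222, 24, 146, 94), (224, 15, 20, 25), (226, 150, 11, 23), (228, 135, 21, 24), (230, 150, 11, 23), (232, 140, 31, 25), (234, 150, 11, 24)]
```

View pics/s13.png

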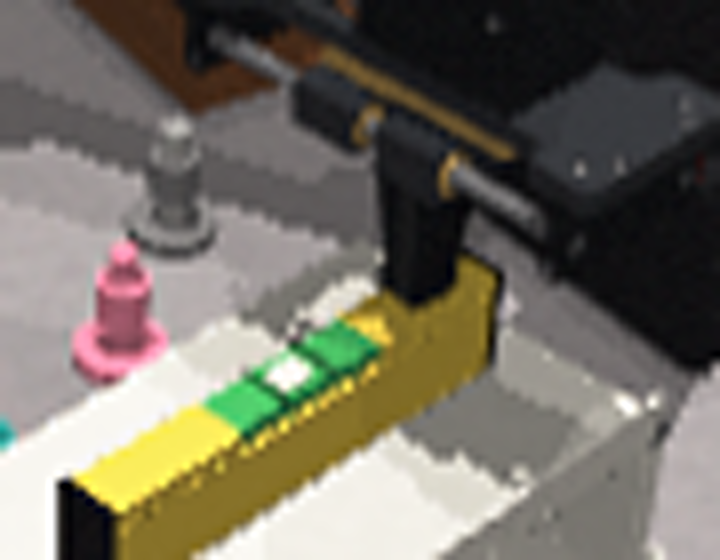

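The fingertip corner at about (430,303) in the crop is approaching the level's top edge, a few mm more. The bubble stays centred, at rows 113 to 140 against lines at 106 and 149.

Request:
move_arm --commands '[[255, [0.4, 0, 0], 0], [255, [0.4, 0, 0], 0], [255, [0.4, 0, 0], 0], [255, [0.3, 0, 0], 0], [255, [0, 0, 0], 0], [255, [0, 0, 0], 0], [255, [0, 0, 0], 0], [255, [0, 0, 0], 0]]'

```text
t: 44.12
eef_pos: [574.2, 148.0, 110.0]
tcp_rot: [-0.538, 0.458, 0.538, 0.458]
wrist_force: [-0.1, -0.8, 0.5]
width: 0.7
```

Request:
move_arm --commands '[[255, [0.4, 0, 0], 0], [255, [0.4, 0, 0], 0], [255, [0.4, 0, 0], 0], [255, [0, 0, 0], 0], [255, [0, 0, 0], 0], [255, [0, 0, 0], 0], [255, [0, 0, 0], 0], [255, [0, 0, 0], 0]]'

```text
t: 44.78
eef_pos: [574.4, 148.0, 109.7]
tcp_rot: [0.539, -0.458, -0.538, -0.459]
wrist_force: [-2.0, 0.0, 4.5]
width: -0.0
```

Contact, at roughly 5 N/mm. A little over 1 mm more gives about 10 N.

Request:
move_arm --commands '[[255, [0.3, 0, 0], 0], [255, [0.3, 0, 0], 0], [255, [0.3, 0, 0], 0], [255, [0.3, 0, 0], 0], [255, [0, 0, 0], 0], [255, [0, 0, 0], 0], [255, [0, 0, 0], 0], [255, [0, 0, 0], 0]]'

```text
t: 45.45
eef_pos: [574.7, 148.0, 109.6]
tcp_rot: [0.539, -0.458, -0.538, -0.459]
wrist_force: [-3.0, 0.5, 10.0]
width: 0.6
```

Request:
move_arm --commands '[[255, [0.2, 0, 0], 0], [255, [0, 0, 0], 0], [255, [0, 0, 0], 0], [255, [0, 0, 0], 0], [255, [0, 0, 0], 0], [255, [0, 0, 0], 0], [255, [0, 0, 0], 0], [255, [0, 0, 0], 0]]'

```text
t: 46.12
eef_pos: [574.7, 148.0, 109.6]
tcp_rot: [0.539, -0.458, -0.538, -0.459]
wrist_force: [-3.7, 0.2, 10.9]
width: 0.3
```

Request:
move_arm --commands '[[255, [0, 0, 0], 0], [255, [0, 0, 0], 0], [255, [0, 0, 0], 0], [255, [0, 0, 0], 0], [255, [0, 0, 0], 0], [255, [0, 0, 0], 0], [255, [0, 0, 0], 0], [255, [0, 0, 0], 0]]'

```text
t: 46.78
eef_pos: [574.7, 148.1, 109.6]
tcp_rot: [0.539, -0.458, -0.538, -0.459]
wrist_force: [-3.5, -0.5, 10.6]
width: 0.5
```

```bash
python3 - <<'E'
from h import *
o=r.get_obs();print(o["t"],o["eef_pos"],o["wrist_force"])
im=r.grab_frame("wrist");g=cv2.cvtColor(im,cv2.COLOR_RGB2HSV)
for col in(250,256):print([(i,*g[i,col,1:].tolist()) for i in range(98,156,2)])
for row in(80,126,165,200):
    d=np.abs(np.diff(im[row].astype(int),axis=0)).sum(1);print(row,[j for j in range(225,290) if d[j]>40])
t=r.grab_frame("top");H,S,V=cv2.split(cv2.cvtColor(t,cv2.COLOR_RGB2HSV))
k=((H<6)|(H>174))&(S>130)&(V>60)
if k.any(): m,c,s=blob(k);print("red",s,w("top",[c],20)[0].round())
E
```

```text
46.7833 [574.70909567 148.05087647 109.57724229] [-3.48544439 -0.49474467 10.58026468]
[(98, 110, 202), (100, 111, 205), (102, 111, 196), (104, 105, 155), (106, 20, 65), (108, 115, 133), (110, 112, 192), (112, 106, 183), (114, 22, 182), (116, 5, 221), (118, 10, 227), (120, 9, 226), (122, 8, 225), (124, 7, 224), (126, 6, 223), (128, 5, 222), (130, 5, 222), (132, 5, 222), (134, 5, 222), (136, 5, 222), (138, 6, 222), (140, 21, 209), (142, 60, 169), (144, 118, 186), (146, 118, 183), (148, 115, 137), (150, 9, 54), (152, 114, 134), (154, 120, 181)]
[(98, 111, 212), (100, 111, 213), (102, 111, 206), (104, 104, 165), (106, 27, 76), (108, 111, 191), (110, 111, 207), (112, 107, 201), (114, 23, 189), (116, 5, 221), (118, 9, 226), (120, 9, 225), (122, 7, 224), (124, 6, 223), (126, 5, 222), (128, 5, 222), (130, 5, 222), (132, 6, 222), (134, 6, 222), (136, 5, 222), (138, 6, 222), (140, 21, 209), (142, 59, 169), (144, 117, 185), (146, 118, 184), (148, 115, 155), (150, 30, 59), (152, 115, 153), (154, 120, 182)]
80 [233, 234, 236, 237, 273, 274, 276, 277]
126 [234, 235, 237, 238, 244, 245, 246, 264, 265, 266, 272, 273, 275, 276]
165 [235, 236, 238, 272, 274, 275, 276]
200 [242, 243, 259, 260]
```

```bash
python3 - <<'E'
from h import *
for n in("scene","top"):
    t=r.grab_frame(n);H,S,V=cv2.split(cv2.cvtColor(t,cv2.COLOR_RGB2HSV))
    k=((H<6)|(H>174))&(S>120)&(V>40)
    P=pj(n,[[468,389,20]])[0];x,y=P.astype(int);print(n,P,t[y-2:y+3:2,x-2:x+3:2].tolist(),k.sum())
    if k.any(): m,c,s=blob(k);print("red",s,c,w(n,[c],20)[0].round())
    if n=="top": cv2.imwrite("pics/top14.png",cv2.cvtColor(t,cv2.COLOR_RGB2BGR))
E
```

```text
scene [324.13619285 179.2715428 ] [[[28, 28, 29], [22, 23, 26], [21, 21, 22]], [[20, 19, 21], [12, 13, 15], [45, 44, 46]], [[13, 13, 15], [12, 14, 15], [12, 12, 13]]] 0
top [155.78248036 205.1084993 ] [[[179, 168, 146], [192, 179, 158], [200, 188, 165]], [[170, 158, 138], [187, 175, 154], [199, 186, 164]], [[162, 151, 132], [184, 171, 150], [194, 181, 159]]] 0
```

View pics/top14.png

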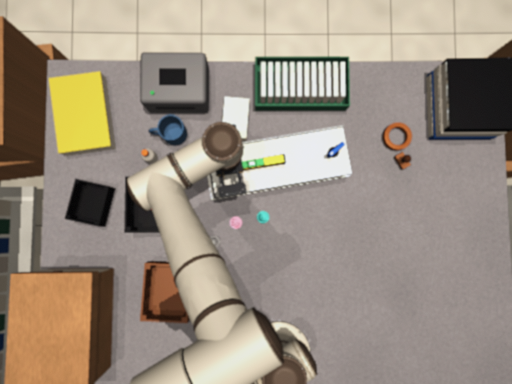

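The elbow hides the crate at (150,205) from above, so the foot can't be seen now. It was seen in the crate after release, and nothing has entered since. The bystanders show no sign of having moved, the bubble is centred and the push is steady, so I'm handing in.

```bash
python3 - <<'E'
from rig import r
print(r.get_obs()["wrist_force"]);print(r.hand_in())
E
```

```text
[-3.80930072 -0.3895974  10.52027435]
the job is handed in; nothing more can be done
None
```

I handed the job in at about 47 s of the 72 s allowed, with the arm still pressing the level. No verdict was reported.

- **Red foot:** it went into the larger black crate and was let go. The top camera then placed it at (468, 389), against the crate centre of about (466, 391). At hand-in I couldn't see it: the arm hid the crate in the top view, and it didn't show in the scene view either.
- **Level:** it stands along the board near `shelf_mid` and was released before I touched the knob.
- **Knob:** I turned it about 1.03 rad clockwise.
- **Bubble:** in the last wrist picture, taken while pressing, its centre was at row 127.5 and the two lines at rows 106 and 150 (middle 128). That is well inside ±4 mm.
- **Press:** shut fingertips on the level's hinge-side shoulder, with a steady push of about 10.5 N. There was also a small sideways force of about 3.5 N.
- **Other things:** in the last top view the mug, tape, cards, stamp, glue and the pink and turquoise feet looked where they started. I only compared this by eye.

**Disagreements and overruns:**
- I expected the fingertips to touch the level at a TCP height of about 127 to 131 mm, but contact came at about 110 mm. I lowered in small steps until the force showed.
- I viewed 16 pictures, over the budget of 10. Most of the extras went on the final descent and on checking the crate.

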